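Load a handle blank into the drilling machine's feed chute

ROBOT

A 6-joint arm with a two-finger parallel gripper is mounted at the origin on the work surface. World frame = base frame: x ahead of the robot, y to its left, z up, the work surface at z = 0. Lengths are in m, angles in rad, forces in N, time in s.
With the tool pointing down it reaches from about 0.3 to 0.875 m from the base axis. Payload 6.4 kg.
Tool frame: the origin (TCP) lies on the mounting face of the last link; the fingertips stand 173 mm ahead of it and the grasp point (between the pads) lies 155 mm ahead of it (ctrl.tip_reach is the distance from the TCP to the fingertips, in m); z points along the fingers, y is the line along which they close (so a half turn about z gives the same grasp; the last joint's range is limited). The gripper opens to 85 mm and grips with 20 to 120 N. Pads are 22 mm wide; open, the fingers measure 114 mm over their backs; the gripper's body (76 mm by 85 mm) begins 54 mm behind the grasp point. The pads swing forward as they close: fully open they stand 13 mm farther back than shut.
Start: joints at [-1.46, 0.181, 1.607, -0, 1.354, -0.206], TCP at [0.179, -0.546, 0.405] pointing down, gripper open.
Joint ranges: [-2.99, 2.99], [-0.89, 2.07], [0.3, 2.58], [-1.14, 4.28], [0, 2.63], [-3.12, 3.12]. Speed limits (rad/s): [2.57, 2.57, 3.01, 3.14, 3.14, 3.14].

INTERFACE

Orientations are given as a unit quaternion [w, x, y, z].
In Python, from bench import ctrl gives the robot as it stands.
- The arm moves only by the shell command python3 -m pendant 'ROWS'. ROWS is JSON, a list that holds one entry, the list of rows, each a list of 7 numbers: the opening, from 0 (shut) to 1 (fully open), then the shift along the tool's x, y, z in mm, then the turn, a rotation vector about the tool's x, y, z in rad. A call has 1 to 5 rows; each row is the pose to reach, as a shift and turn from the pose commanded when the call began, along the tool's axes at that moment; what a row does not reach only later rows make up. A row lasts 1/12 s, in which the tool goes at most 41.7 mm and 7.16 degrees, less where a joint would pass 70% of its speed; a pose out of reach is approached as far as the arm can. A call with a gripper value outside its range is refused whole. The fingers move at their own pace and stop on an object; the grip force is fixed at half the most. Time passes only in rows, so rows that repeat a pose let the fingers close. It gives the time, the measured TCP pose, the force, the opening and the grip force at its end, in the units of the state.
- ctrl.get_obs(): the state, without advancing time (a new reading comes with each control period).
- ctrl.camera(name): name is "scene" or "top"; returns the picture (400x640x3 uint8, red, green, blue); there is no depth.
- ctrl.camera_params(name): a dict with "mtx" (3x3 intrinsics, pixels), "world_from_camera" (4x4, takes a point from camera to world coordinates). Camera axes: x right, y down, z forward; pixel columns grow to the right and rows downward; lengths in m; the calibration is good to about 2 mm. A picture is of the moment at which its call begins. camera_params takes no time and is no camera call.
- ctrl.hand_in(): hands the job in; it is judged then, once.
Trained networks look in the newest picture that a camera, given by its name, has taken for a name from the list of things; names that differ only in an ending like _2 or _b are one class to them, and where a whole thing is asked for, a point or a joint stands for the part that bears it (a point fixed in the world has none). Each returns a list of dicts, best first, with "confidence" (0 to 1); they miss things now and then, are a little off and sometimes report something else, mostly with a low value. They report only what shows in the picture. A call takes as long as a camera call. They do not tell look-alikes from the thing itself.
- ctrl.boxes_of(camera, name): "point" ([column, row] as shares, 0 to 1, of the picture: columns of its width, rows of its height, amid what is visible of it).
The state is a dict: "time_s": time; "q": joint angles; "dq": joint speeds; "joint_efforts": joint torques, N m; "eef_pos": TCP position; "eef_rot": TCP orientation; "wrist_force": force on the tool from outside, world axes, zero at the start; "torque": the same for the moment, N m; "opening": opening from 0.0 (shut) to 1.0 (fully open); "grasp_force": force on a finger pad.
Only numpy, scipy, OpenCV 4.12 (cv2) and the standard library are available. Lean on these libraries where they do the work, as an engineer would, in place of code of your own. Each camera call takes 0.05 s, during which the arm holds its last target. There are 200 camera calls.

TASK

Make the drilling machine's feed chute ready: swing the escapement's ball-ended hand lever fully over, away from you, so that the stop finger stands in the chute, and load the square handle blank from the rack. Lay it in the chute round tenon first and push it gently, without ramming, down the slope under the hold-down bar until the tenon rests against the stop finger. Leave the other handles in the rack and the knife and jar as they are.

Things in the scene. Friction and masses are not known exactly. Their poses are not given: they have to be found in the camera images.
- stop (a point): Stop point of the steel feed chute of a green bench drilling machine: where the middle of the tenon's end is when the blank is home, mid-channel, 18 mm above the chute floor. Chute axes: y up the slope (15 degrees, to the robot's left), z square to the floor, x level across, away from the robot. Channel 42 mm wide inside, rails 3 mm thick with tops 14 mm above the floor.
- mouth (a point): Middle of the chute floor at its upper end, the loading mouth, 320 mm up the slope from the stop (same axes). The rails run straight to 50 mm before it, then flare to about 60 mm wide. Nothing stands over or beside the chute between here and the hold-down bar. The blank does not slide by itself on this slope; pushing it takes about 1 N or less.
- bar_end (a point): Uphill end of the fixed hold-down bar (same axes), 43 mm above the floor. The bar, 22 mm wide, covers the middle of the channel from here (128 mm up the slope from the stop) down to 20 mm from the stop; its underside is 43 mm and its top about 54 mm above the floor, its brackets are on the far (+x) side. The last 12 mm of a blank that is home stand clear of it.
- escapement (a joint): Turn of the escapement shaft along the robot's side of the chute. 0, release: hand lever leans 30 degrees to the robot's side, stop finger out of the chute, hold-back finger in it. 1.047 (end stop), load: lever leans 30 degrees over the chute, the stop finger (12 mm steel paddle, uphill face at the stop point) in the channel, hold-back finger sunk. Stays where left; about 2 N at the ball.
- hold_back_slot (a point): Slot in the near rail, 151 mm up the slope from the stop, where the 12 mm hold-back finger reaches about 10 mm into the channel when the lever is at release, blocking the shoulder of a blank (same axes).
- lever_ball (a point): Centre of the black ball knob, 32 mm across, on the end of the escapement's hand lever (10 mm rod). It swings on a circle of 112 mm about lever_pivot, in the plane square to the chute's y axis, towards the chute's +x.
- lever_pivot (a point): Point on the escapement shaft's axis at the foot of the hand lever, 35 mm down the slope from the stop, 45 mm to the robot's side of mid-channel and 10 mm under the floor.
- blank_center (a point): The handle blank, plain pale wood, 140 mm long: square body 36 x 36 x 118 mm, then a turned round tenon 24 mm across, 22 mm long. About 90 to 170 g. The point is half-way along it on its axis; z points to the tenon's end, x and y are square to its flats. It starts upright, tenon up, in one of the rack's three sockets, foot 10 mm above the bench.
- blank_nose (a point): Middle of the end face of the blank's tenon, 70 mm from blank_center along z.
- rack: Wooden rack block on the bench, 240 x 85 x 60 mm (x, y, z), origin at the centre of its underside, with three square sockets 41 mm wide and 50 mm deep at x = -80, 0 and +80 mm. The blank and two finished handles stand in them, in any order; the blank stands out 90 mm above the top. The bench between the robot and the upper half of the chute is clear.
- round_handle_center (a point): Centre of a finished round handle, dark wood with a brass collar, 125 mm long, 35 mm across, standing in the rack. Leave it.
- eight_sided_handle_center (a point): Centre of a finished eight-sided handle, pale wood with a black ferrule, 132 mm long, 37 mm across, no tenon, standing in the rack. Leave it.
- folding_knife: Open folding knife with a wooden handle lying on the bench, 205 mm long, 24 mm wide, 20 mm high; origin on its underside, blade to its +x (blade tip 105 mm, handle end 98 mm the other way). Leave it.
- polish_jar: Jar of polish, 76 mm across and 75 mm high, standing on the bench; origin at the centre of its underside. Leave it.
Things that resemble listed ones, but are neither listed nor needed, are in the scene too. Leave any blue look-alike of the part that bears blank_center alone.

How it is judged:
By the outcome, as a careful person would: the job done as asked, in the order asked, and still so for the second after the job is handed in, with the robot touching nothing.
It also fails if it takes over 72 s, if anything falls off the work surface, if the arm or the gripper's body presses on something with over 40 N, if the wrist force passes 120 N, or if a joint passes its speed limit or range.

## Working session

There is one attempt and no reset: what is moved stays moved. The work goes in short steps, Python scripts to look and compute and a shell command to move; the robot and the scene stay as the last step left them, time stands still between calls to the robot, and variables do not carry over. Pictures are saved under pics/ and viewed, at most 10 in all, crops included, and the job is handed in when it is done.

```bash
mkdir -p pics; ls
python3 - <<'E'
from bench import ctrl
import cv2, numpy as np
np.set_printoptions(precision=4,suppress=True)
for n in ("scene","top"):
    im=ctrl.camera(n); cv2.imwrite(f"pics/{n}0.png",im[:,:,::-1])
    p=ctrl.camera_params(n); print(n,p["mtx"],p["world_from_camera"])
    for t in ["stop","mouth","bar_end","lever_ball","lever_pivot","hold_back_slot","blank_center","blank_nose","rack","round_handle_center","eight_sided_handle_center","folding_knife","polish_jar"]:
        r=ctrl.boxes_of(n,t)
        print(t,[(round(d["point"][0]*640,1),round(d["point"][1]*400,1),round(d["confidence"],2)) for d in r[:4]])
print(ctrl.get_obs())
E
```

```text
pics
scene [[478.545    0.     322.0651]
 [  0.     478.545  194.0829]
 [  0.       0.       1.    ]] [[-0.7264  0.5681 -0.3868  1.0773]
 [ 0.6871  0.5877 -0.4272  0.5871]
 [-0.0154 -0.5761 -0.8172  1.1175]
 [ 0.      0.      0.      1.    ]]
stop [(305.3, 184.3, 0.96)]
mouth [(304.6, 185.9, 0.57)]
bar_end [(302.0, 185.8, 0.97)]
lever_ball [(281.0, 160.0, 0.67), (307.3, 185.4, 0.33)]
lever_pivot [(281.3, 158.5, 0.89)]
hold_back_slot [(286.5, 122.9, 0.61), (305.2, 183.8, 0.56)]
blank_center [(469.3, 292.2, 0.92), (416.8, 270.5, 0.83), (281.3, 158.0, 0.39)]
blank_nose [(414.1, 271.9, 0.55)]
rack [(428.0, 266.4, 0.72), (280.3, 161.7, 0.58)]
round_handle_center [(433.6, 247.0, 0.84), (303.9, 184.5, 0.74)]
eight_sided_handle_center [(445.9, 224.8, 0.97), (304.0, 185.0, 0.47)]
folding_knife [(433.3, 249.1, 0.62), (282.3, 118.3, 0.47)]
polish_jar [(281.3, 262.1, 0.82), (280.8, 155.4, 0.37)]
top [[494.9299   0.     328.6606]
 [  0.     494.9299 203.7541]
 [  0.       0.       1.    ]] [[-0.0095 -0.9973  0.0729  0.4735]
 [-0.9999  0.0101  0.0088  0.0525]
 [-0.0095 -0.0728 -0.9973  1.5667]
 [ 
[... 345 characters left out ...]
233.1, 199.5, 0.67)]
rack [(237.7, 236.4, 0.93)]
round_handle_center [(236.6, 227.6, 0.74)]
eight_sided_handle_center [(241.0, 253.3, 0.52)]
folding_knife [(452.6, 242.2, 0.83), (239.5, 233.2, 0.61)]
polish_jar []
{'time_s': 1.4, 'q': array([-1.4603,  0.1808,  1.607 , -0.    ,  1.3538, -0.2063]), 'dq': array([ 0.    ,  0.0013,  0.0017, -0.0003, -0.0004,  0.0007]), 'joint_efforts': array([  0.0019, -44.4835, -35.1675,  -0.0001,   0.0007,   0.    ]), 'eef_pos': array([ 0.1792, -0.5464,  0.4047]), 'eef_rot': array([ 0.    ,  0.9875,  0.1577, -0.    ]), 'wrist_force': array([0.0366, 1.0471, 0.6218]), 'torque': array([-0.0374, -0.0266,  0.0464]), 'grasp_force': 0.0, 'opening': 1.0019896128098085}
```

Run:
```python
import cv2
a=cv2.imread("pics/scene0.png")[90:330,220:520]; cv2.imwrite("pics/s_c.png",cv2.resize(a,None,fx=2.5,fy=2.5,interpolation=cv2.INTER_CUBIC))
a=cv2.imread("pics/top0.png")[130:310,170:490]; cv2.imwrite("pics/t_c.png",cv2.resize(a,None,fx=2.5,fy=2.5,interpolation=cv2.INTER_CUBIC))
```

```text
(no output)
```

View pics/s_c.png

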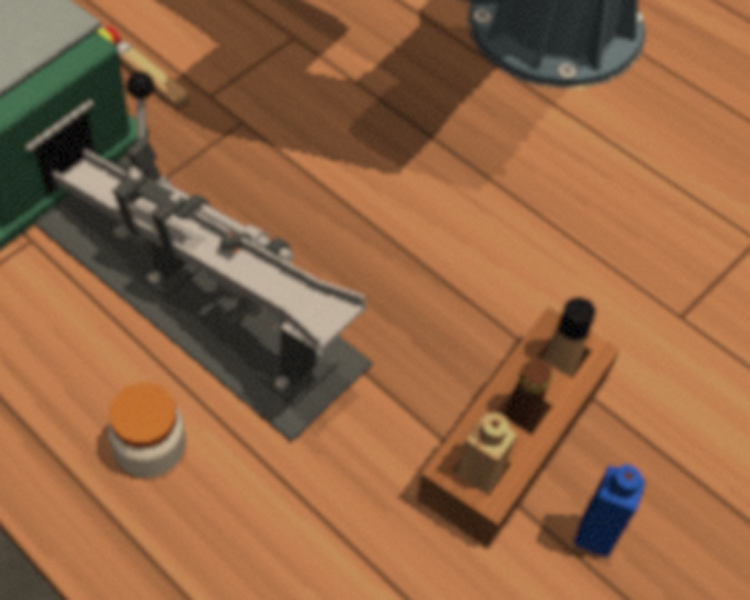

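View pics/t_c.png

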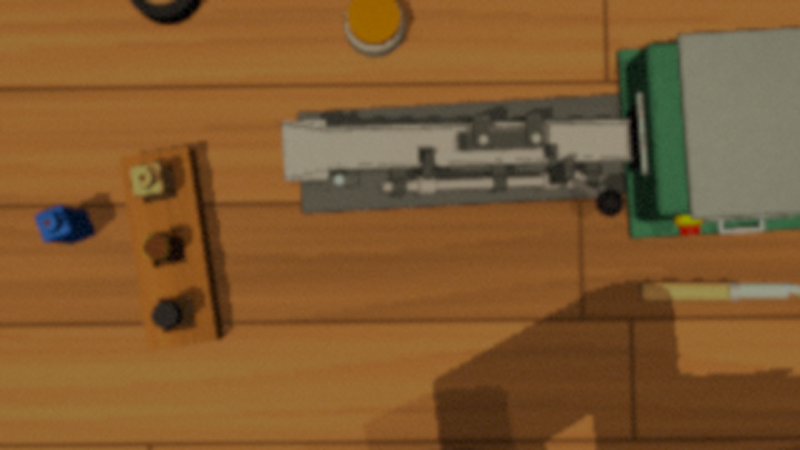

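Scene crop: the chute runs from (60,175) at the drill end to its mouth at (340,320). The lever ball is at (140,84), leaning to the robot's side, and the pale blank is the front one in the rack at (495,424). In the top crop the blank's nose is at (147,178), the ball at (610,203) and the mouth at (285,150). I'll zoom in for exact pixels.

Run:
```python
import cv2,numpy as np
s=cv2.imread("pics/scene0.png"); t=cv2.imread("pics/top0.png")
cv2.imwrite("pics/s_z.png",cv2.resize(s[110:230,225:385],None,fx=5,fy=5,interpolation=cv2.INTER_CUBIC))
a=cv2.resize(t[168:228,275:435],None,fx=5,fy=5,interpolation=cv2.INTER_CUBIC)
b=cv2.resize(t[182:242,205:285],None,fx=5,fy=5,interpolation=cv2.INTER_CUBIC)
c=cv2.resize(s[245:305,385:465],None,fx=5,fy=5,interpolation=cv2.INTER_CUBIC)
cv2.imwrite("pics/t_z.png",np.vstack([a,np.hstack([b,c])]))
```

```text
(no output)
```

View pics/s_z.png

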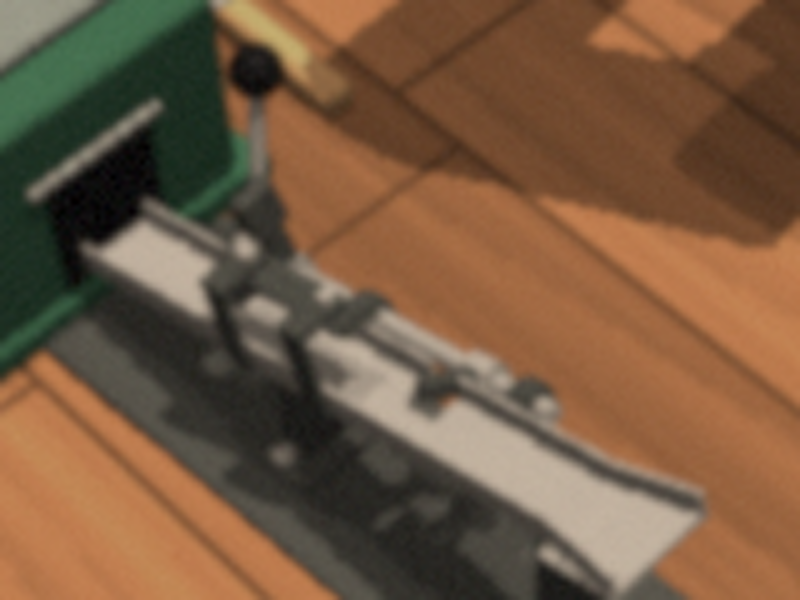

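View pics/t_z.png

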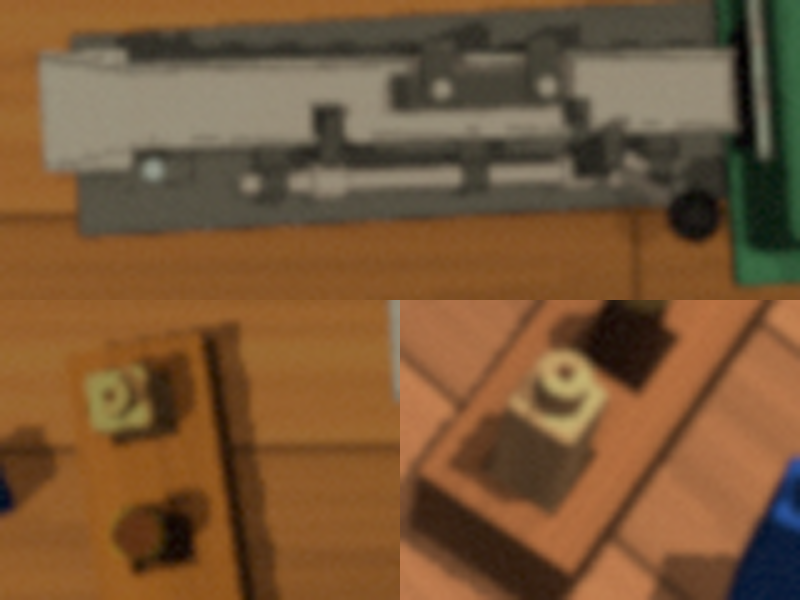

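Zoomed top: the ball is at (693,214) and the mouth mid at (42,112), with the bar's uphill end at (391,92) and the blank's nose at (113,397). Zoomed scene: the ball is at (256,69) and the mouth floor edge runs (703,515) to (622,595). The tenon top is at (566,373). Next I fit the chute, the blank and the obstacles.

```bash
cat > h.py <<'E'
from bench import ctrl
import numpy as np, cv2
from scipy.optimize import least_squares
from scipy.spatial.transform import Rotation as R
np.set_printoptions(precision=4,suppress=True)
P={n:ctrl.camera_params(n) for n in("scene","top")}
def proj(n,X):
    T=np.linalg.inv(P[n]["world_from_camera"]); c=T[:3,:3]@X+T[:3,3]; u=P[n]["mtx"]@c; return u[:2]/u[2]
def tri(s,t): return least_squares(lambda X:np.r_[proj("scene",X)-s,proj("top",X)-t],[.5,0,.1])
def ray(n,px,z):
    W=P[n]["world_from_camera"]; d=W[:3,:3]@np.linalg.inv(P[n]["mtx"])@[*px,1]; return W[:3,3]+d*(z-W[2,3])/d[2]
def Rc(yaw): return R.from_euler("z",yaw).as_matrix()@R.from_euler("x",15,degrees=True).as_matrix()
S15,C15=.5*.112,.112*np.cos(np.pi/6)
MOUTH=np.r_[0,.320,-.018]; BALL0=np.r_[-.045-.056,-.035,-.018-.010+C15]; BALL1=BALL0+[.112,0,0]
E
cat > fit.py <<'E'
from h import *
obs=[("top",(413.6,210.8),BALL0),("scene",(276.2,123.8),BALL0),("top",(283.5,190.4),MOUTH),("scene",(357.6,221),MOUTH),("top",(353.2,186.4),np.r_[0,.128,.054-.018])]
f=lambda p:np.concatenate([proj(n,p[:3]+Rc(p[3])@c)-px for n,px,c in obs])
r=least_squares(f,[.5,-.1,.15,0]); print(r.x,np.degrees(r.x[3]),r.fun)
p=r.x
for k,c in dict(mouth=MOUTH,ball0=BALL0,ball1=BALL1).items(): print(k,p[:3]+Rc(p[3])@c)
for n,(s,t) in dict(ball=((276.2,123.8),(413.6,210.8)),mouth=((357.6,221),(283.5,190.4)),nose=((418.2,259.6),(227.6,201.4)),blue=((470,282),(190,219))).items():
    q=tri(s,t); print(n,q.x,q.fun)
print("nose at z=.150",ray("top",(227.6,201.4),.15),ray("scene",(418.2,259.6),.15))
print("blue box",ray("top",(193.5,220),.07),ray("scene",(466,295),.06))
# machine front top edge: crop top0 (680,37) grey / (620,50) green base
for z in(.0,.1,.2,.3): print(z,ray("top",(170+620/2.5,150),z)[1],ray("top",(170+680/2.5,150),z)[1])
# scene: top front near corner of machine (116,42)->; same in top crop (690,215)
print("machine corner",tri((220+95/2.5,90+0/2.5),(170+680/2.5,130+37/2.5)).x, ctrl.tip_reach)
E
python3 fit.py
```

```text
[ 0.6441 -0.1173  0.0893  0.0979] 5.607843406909172 [ 0.0675  2.0402 -0.0995  1.2409 -0.2976  1.0254 -0.824  -1.3032 -0.8342
 -2.5526]
mouth [0.6134 0.195  0.1547]
ball0 [ 0.5486 -0.1786  0.1469]
ball1 [ 0.6601 -0.1676  0.1469]
ball [ 0.5523 -0.1753  0.1572] [-0.7234 -0.0589 -0.5104  0.5542]
mouth [0.6148 0.1965 0.1523] [-0.8072 -0.0503 -0.7337  0.6522]
nose [0.5854 0.3596 0.143 ] [-0.8297 -0.0405 -0.8462  0.6528]
blue [0.5369 0.4721 0.1269] [-0.5995 -0.0225 -0.6588  0.4502]
nose at z=.150 [0.5868 0.3556 0.15  ] [0.5877 0.3626 0.15  ]
blue box [0.5376 0.4761 0.07  ] [0.533  0.4788 0.06  ]
0.0 -0.2206991647446099 -0.2971852153923243
0.1 -0.20326301206670042 -0.27486721573357886
0.2 -0.18582685938879098 -0.25254921607483355
0.3 -0.16839070671088147 -0.23023121641608815
machine corner [ 0.6556 -0.1761  0.3528] 0.1734
```

```bash
cat > fit2.py <<'E'
from h import *
def ball(th): a=-np.pi/6+th; return np.r_[-.045+.112*np.sin(a),-.035,-.028+.112*np.cos(a)]
B=np.r_[0,.128,.036]
off={"scene":np.r_[-.75,-.05],"top":np.r_[-.7,.6]}   # mean calibration bias seen in the triangulation
def f(p):
    g=lambda n,px,c:proj(n,p[:3]+Rc(p[3])@c)-px-off[n]
    return np.concatenate([g("top",(413.6,210.8),ball(p[4])),g("scene",(276.2,123.8),ball(p[4])),g("top",(283.5,190.4),MOUTH),g("scene",(357.6,221),MOUTH),g("top",(353.2,186.4),B)])
r=least_squares(f,[.6,-.1,.1,0,0.]);p=r.x;print(p,np.degrees(p[3:]),r.fun); np.save("chute.npy",p)
ims={n:cv2.imread(f"pics/{n}0.png") for n in P}
F=5; org={"scene":(225,110),"top":(275,168)}; sz={"scene":(160,120),"top":(160,60)}
out=[]
for n in P:
    o=org[n];w,h=sz[n]; im=cv2.resize(ims[n][o[1]:o[1]+h,o[0]:o[0]+w],None,fx=F,fy=F,interpolation=cv2.INTER_CUBIC)
    q=lambda c:tuple(int(v) for v in (proj(n,p[:3]+Rc(p[3])@c)-off[n]+.0-o)*F)
    def line(a,b,col): cv2.line(im,q(np.array(a)),q(np.array(b)),col,1)
    for s in(-1,1):
        line((s*.021,-.02,-.018),(s*.021,.27,-.018),(0,0,255)); line((s*.0225,-.02,-.004),(s*.0225,.27,-.004),(255,0,0))
        line((s*.021,.27,-.018),(s*.03,.32,-.018),(0,0,255)); line((s*.011,.128,.036),(s*.011,.02,.036),(0,255,0))
    line((-.03,.32,-.018),(.03,.32,-.018),(0,0,255)); line((-.011,.128,.036),(.011,.128,.036),(0,255,0))
    line((-.021,0,0),(.021,0,0),(255,255,0)); line((-.021,.151,-.018),(-.011,.151,-.018),(0,255,255))
    line((-.045,-.035,-.028),ball(p[4]),(255,0,255))
    out.append(im)
cv2.imwrite("pics/ov1.png",cv2.resize(np.vstack(out),None,fx=.66,fy=.66,interpolation=cv2.INTER_AREA))
E
python3 fit2.py
```

```text
[ 0.6285 -0.1174  0.089   0.0428  0.2194] [ 2.4523 12.5697] [-0.0313 -0.032   0.1624  0.3678  0.0177 -0.1357 -0.2262 -0.4741 -0.2229
  0.0907]
```

View pics/ov1.png

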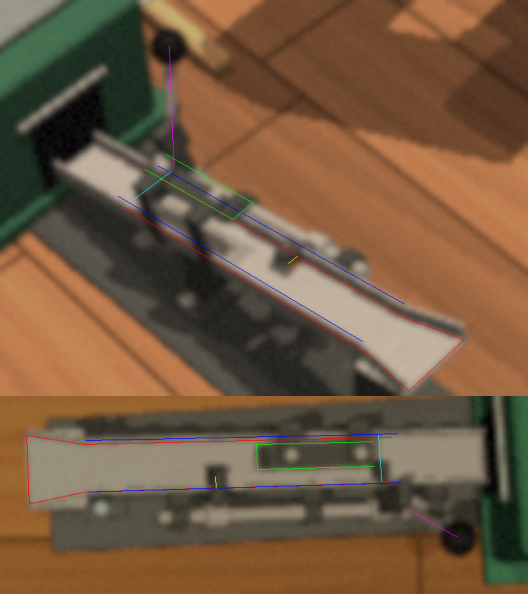

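The overlay fits well: chute stop at about (0.629,-0.117,0.089), yaw 2.5°, and the lever already about 0.2 rad off release. I'll add a planner that prints the tool-frame shift and turn, then start moving.

```bash
cat >> h.py <<'E'
C=np.load("chute.npy"); RC=Rc(C[3])
def ch(c): return C[:3]+RC@np.asarray(c)          # chute coords (origin stop, metres) -> world
def ball(th): a=-np.pi/6+th; return np.r_[-.045+.112*np.sin(a),-.035,-.028+.112*np.cos(a)]
def Rt(d,y): d=np.asarray(d)/np.linalg.norm(d); y=np.asarray(y,float); y=y-d*(d@y); y/=np.linalg.norm(y); return np.c_[np.cross(y,d),y,d]
def state():
    o=ctrl.get_obs(); w,x,y,z=o["eef_rot"]; M=R.from_quat([x,y,z,w]).as_matrix()
    print("t %.2f tcp"%o["time_s"],o["eef_pos"],"tip",o["eef_pos"]+.1734*M[:,2],"d",M[:,2],"y",M[:,1],"F",o["wrist_force"],"open %.3f"%o["opening"],"q",o["q"]); return o,M
def plan(tip,M1,reach=.1734,name=""):
    o=ctrl.get_obs(); w,x,y,z=o["eef_rot"]; M=R.from_quat([x,y,z,w]).as_matrix()
    t=tip-reach*M1[:,2]; print(name,"shift mm",(M.T@(t-o["eef_pos"])*1e3).round(1),"rot",R.from_matrix(M.T@M1).as_rotvec().round(3))
def lever(): b=np.radians(30); return Rt(RC@[0,-np.sin(b),-np.cos(b)],RC[:,0])
E
python3 - <<'E'
from h import *
b=ch(ball(C[4])); print("ball",b,"end",ch(ball(np.pi/3)))
M=Rt([0,-.5,-.866],RC[:,0])
plan(np.r_[.40,-.184,.25],M,name="via"); plan(np.r_[.49,-.184,.143],M,name="pre")
E
```

```text
ball [ 0.5524 -0.1749  0.1561] end [ 0.6417 -0.1685  0.1466]
via shift mm [ 349.8 -358.     4.5] rot [-0.321 -0.46  -1.26 ]
pre shift mm [ 435.3 -329.9  111.5] rot [-0.321 -0.46  -1.26 ]
```

```bash
python3 -m pendant '[[[0,30,-30,0,-0.03,-0.04,-0.11],[0,60,-60,0,-0.06,-0.08,-0.22],[0,90,-90,0,-0.09,-0.12,-0.33],[0,120,-120,0,-0.11,-0.16,-0.44],[0,145,-145,0,-0.14,-0.2,-0.55]]]'
python3 - <<'E'
from h import *
state(); M=Rt([0,-.5,-.866],RC[:,0])
plan(np.r_[.40,-.184,.25],M,name="via")
E
```

```text
time_s: 1.82
eef_pos: [0.2722, -0.3615, 0.4046]
eef_rot: [0.084, 0.899, 0.42, -0.087]
wrist_force: [0.7, 0.3, -0.2]
opening: 0.301
grasp_force: 0.0
t 1.82 tcp [ 0.2722 -0.3615  0.4046] tip [ 0.2573 -0.4005  0.2363] d [-0.0857 -0.2247 -0.9706] y [ 0.7706 -0.6325  0.0784] F [ 0.7046  0.2693 -0.1607] open 0.301 q [-1.1316 -0.1432  1.9455 -0.1887  1.1753 -0.3767]
via shift mm [277.6 -69.  -66. ] rot [-0.179 -0.259 -0.705]
```

```bash
python3 -m pendant '[[[0,40,-10,-10,-0.03,-0.04,-0.12],[0,75,-20,-20,-0.06,-0.08,-0.23],[0,110,-28,-28,-0.09,-0.12,-0.34],[0,145,-36,-36,-0.12,-0.17,-0.45],[0,180,-45,-45,-0.14,-0.2,-0.56]]]'
python3 - <<'E'
from h import *
state(); M=Rt([0,-.5,-.866],RC[:,0])
plan(np.r_[.40,-.184,.25],M,name="via");plan(np.r_[.49,-.184,.143],M,name="pre")
E
```

```text
time_s: 2.23
eef_pos: [0.3557, -0.19, 0.4046]
eef_rot: [0.161, 0.727, 0.646, -0.166]
wrist_force: [0.7, 0.0, 0.5]
opening: 0.0
grasp_force: 0.0
t 2.23 tcp [ 0.3557 -0.19    0.4046] tip [ 0.3499 -0.2678  0.2497] d [-0.0335 -0.4484 -0.8932] y [ 0.9934 -0.1127  0.0193] F [0.701  0.038  0.4829] open 0.000 q [-0.647  -0.2738  2.0749 -0.4346  1.114  -0.38  ]
via shift mm [ 89.1  33.5 -39.1] rot [-0.036 -0.057 -0.146]
pre shift mm [147.  120.8  53.5] rot [-0.036 -0.057 -0.146]
```

```bash
python3 -m pendant '[[[0,35,15,-15,-0.01,-0.02,-0.05],[0,70,30,-20,-0.02,-0.04,-0.1],[0,100,60,0,-0.036,-0.057,-0.146],[0,125,90,30,-0.036,-0.057,-0.146],[0,147,121,53,-0.036,-0.057,-0.146]]]'
python3 -m pendant '[[[0,0,0,0,0,0,0],[0,0,0,0,0,0,0],[0,0,0,0,0,0,0]]]'
python3 - <<'E'
from h import *
state(); M=Rt([0,-.5,-.866],RC[:,0])
plan(np.r_[.49,-.184,.143],M,name="pre")
im=ctrl.camera("scene"); a=im[90:240,190:390,::-1]; cv2.imwrite("pics/s2.png",cv2.resize(a,None,fx=4,fy=4,interpolation=cv2.INTER_CUBIC))
E
```

```text
time_s: 2.65
eef_pos: [0.4806, -0.0994, 0.3034]
eef_rot: [0.179, 0.671, 0.695, -0.185]
wrist_force: [0.2, -0.3, 1.0]
opening: -0.003
grasp_force: 0.0
time_s: 2.9
eef_pos: [0.4794, -0.1013, 0.3045]
eef_rot: [0.178, 0.672, 0.694, -0.186]
wrist_force: [0.4, -0.3, 0.9]
opening: 0.004
grasp_force: 0.0
t 2.90 tcp [ 0.4794 -0.1013  0.3045] tip [ 0.479  -0.1875  0.1541] d [-0.0025 -0.4972 -0.8676] y [ 0.9994  0.0275 -0.0187] F [ 0.3847 -0.2755  0.8698] open 0.004 q [-0.3079  0.1198  1.9413 -0.5987  1.0012 -0.0306]
pre shift mm [ 8.8 10.9  7.9] rot [-0.002 -0.003 -0.004]
```

View pics/s2.png

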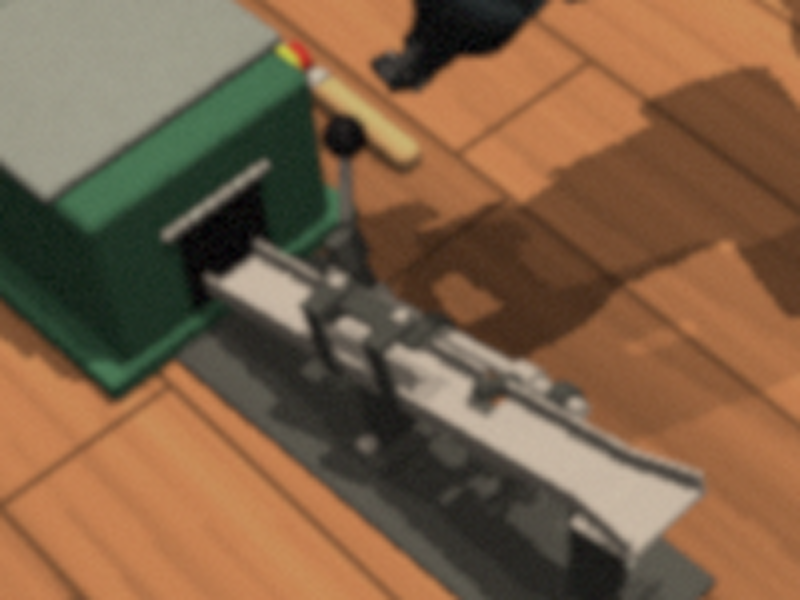

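```bash
python3 -c "
from h import *
print(proj('scene',np.r_[.479,-.1875,.1541]))"
python3 -m pendant '[[[0,5,6,6,0,0,0],[0,9,11,13,0,0,0],[0,9,22,13,0,0,0],[0,9,32,13,0,0,0],[0,9,42,13,0,0,0]]]'
python3 -m pendant '[[[0,0,10,0,0,0,0],[0,0,20,0,0,0,0],[0,0,30,0,0,0,0],[0,0,40,0,0,0,0],[0,0,50,0,0,0,0]]]'
python3 - <<'E'
from h import *
state(); im=ctrl.camera("top"); ctrl.camera("scene")
for n in("top","scene"): print([( np.array(d["point"])*[640,400],round(d["confidence"],2)) for d in ctrl.boxes_of(n,"lever_ball")])
E
```

```text
[292.6672 108.9509]
time_s: 3.37
eef_pos: [0.5218, -0.0992, 0.2898]
eef_rot: [0.18, 0.673, 0.694, -0.185]
wrist_force: [0.8, 0.2, -0.7]
opening: -0.001
grasp_force: 0.0
time_s: 3.78
eef_pos: [0.5717, -0.0979, 0.2889]
eef_rot: [0.179, 0.673, 0.693, -0.185]
wrist_force: [-2.0, -0.2, 1.8]
opening: 0.002
grasp_force: 1.2
t 3.78 tcp [ 0.5717 -0.0979  0.2889] tip [ 0.5715 -0.1843  0.1386] d [-0.0007 -0.4982 -0.8671] y [ 0.9995  0.0261 -0.0158] F [-2.0445 -0.1957  1.801 ] open 0.002 q [-0.2518  0.3315  1.7174 -0.595   1.0373  0.013 ]
[(array([414.08, 195.92]), 0.44)]
[(array([278.208, 157.32 ]), 0.81)]
```

```bash
python3 -m pendant '[[[0,0,8,0,0,0,0],[0,0,16,0,0,0,0],[0,0,24,0,0,0,0],[0,0,30,0,0,0,0],[0,0,34,0,0,0,0]]]'
python3 -m pendant '[[[0,0,2,0,0,0,0],[0,0,4,0,0,0,0],[0,0,6,0,0,0,0]]]'
python3 -m pendant '[[[0,0,2,0,0,0,0],[0,0,4,0,0,0,0]]]'
```

```text
time_s: 4.4
eef_pos: [0.6057, -0.0963, 0.2855]
eef_rot: [0.178, 0.672, 0.694, -0.186]
wrist_force: [-2.1, -0.5, -2.7]
opening: -0.001
grasp_force: 1.2
time_s: 4.65
eef_pos: [0.6111, -0.0962, 0.2856]
eef_rot: [0.178, 0.672, 0.694, -0.186]
wrist_force: [-3.4, -0.2, -0.9]
opening: -0.003
grasp_force: 1.2
time_s: 4.82
eef_pos: [0.6148, -0.0962, 0.2857]
eef_rot: [0.177, 0.672, 0.694, -0.186]
wrist_force: [-11.9, 0.6, 1.1]
opening: 0.002
grasp_force: 5.7
```

```bash
python3 -m pendant '[[[0,0,1,0,0,0,0],[0,0,1.5,0,0,0,0]]]'
python3 -m pendant '[[[0,0,-15,0,0,0,0],[0,0,-40,-10,0,0,0],[0,20,-70,-40,0,0,0],[0.6,40,-90,-80,0,0,0],[0.6,70,-90,-120,0,0,0]]]'
python3 - <<'E'
from h import *
state(); yaw=np.radians(8.5); bx=np.r_[np.cos(yaw),np.sin(yaw),0]; by=np.r_[-np.sin(yaw),np.cos(yaw),0]; a=np.radians(47)
M=Rt(-np.cos(a)*by-np.sin(a)*np.r_[0,0,1],bx); nose=np.r_[.587,.358,0]
tip=nose+by*.0085+np.r_[0,0,.105]
plan(tip-.09*M[:,2],M,name="pre"); plan(tip,M,name="grasp")
im=ctrl.camera("scene"); a=im[90:240,190:390,::-1]
b=ctrl.camera("top")[165:225,270:430,::-1]
cv2.imwrite("pics/lev.png",np.vstack([cv2.resize(a,(533,400),interpolation=cv2.INTER_CUBIC),cv2.resize(b,(533,200),interpolation=cv2.INTER_CUBIC)]))
E
```

```text
time_s: 4.98
eef_pos: [0.6154, -0.0962, 0.2856]
eef_rot: [0.176, 0.673, 0.694, -0.187]
wrist_force: [-13.1, 1.1, 3.5]
opening: -0.001
grasp_force: 6.3
time_s: 5.4
eef_pos: [0.5247, 0.0041, 0.3498]
eef_rot: [0.178, 0.673, 0.693, -0.186]
wrist_force: [1.5, 0.2, 0.9]
opening: 0.269
grasp_force: 0.0
t 5.40 tcp [0.5247 0.0041 0.3498] tip [ 0.5242 -0.0822  0.1994] d [-0.003  -0.4975 -0.8674] y [ 0.9995  0.025  -0.0178] F [1.5246 0.2471 0.8674] open 0.269 q [-0.0793  0.1629  1.7868 -0.5594  1.2082  0.0984]
pre shift mm [ 493.1   48.9 -223.5] rot [-0.088 -0.231 -0.089]
grasp shift mm [ 473.    57.6 -136.2] rot [-0.088 -0.231 -0.089]
```

View pics/lev.png

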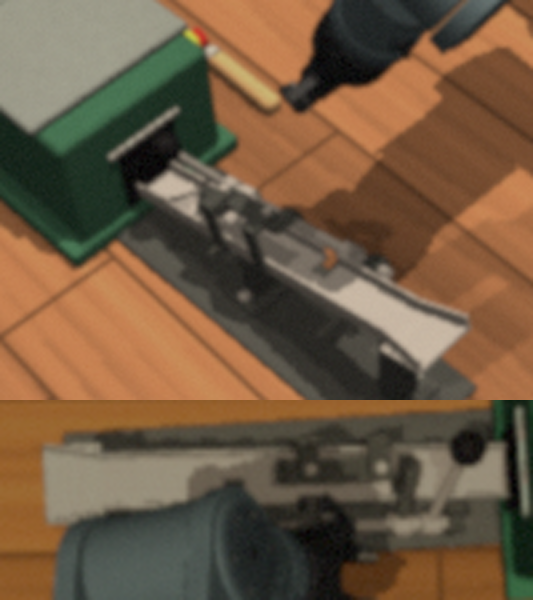

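The lever now leans over the chute: ball at (467,447) in the lower crop, stop finger in the channel near (405,480). Next is the rack.

```bash
python3 -m pendant '[[[0.75,20,5,-40,-0.01,-0.03,-0.01],[0.75,55,10,-75,-0.02,-0.06,-0.02],[0.75,95,15,-110,-0.04,-0.1,-0.04],[0.75,130,20,-140,-0.06,-0.14,-0.05],[0.75,165,25,-165,-0.07,-0.18,-0.07]]]'
python3 - <<'E'
from h import *
ctrl.camera("top"); print("end ball",proj("top",ch(ball(np.pi/3))),"tip_reach",ctrl.tip_reach)
state(); yaw=np.radians(8.5); bx=np.r_[np.cos(yaw),np.sin(yaw),0]; by=np.r_[-np.sin(yaw),np.cos(yaw),0]; a=np.radians(47)
M=Rt(-np.cos(a)*by-np.sin(a)*np.r_[0,0,1],bx); nose=np.r_[.587,.358,0]
tip=nose+by*.0085+np.r_[0,0,.105]
plan(tip-.09*M[:,2]+[0,0,.06],M,.1694,name="via");plan(tip-.09*M[:,2],M,.1694,name="pre")
E
```

```text
time_s: 5.92
eef_pos: [0.5447, 0.2028, 0.4075]
eef_rot: [0.259, 0.622, 0.704, -0.225]
wrist_force: [1.1, -0.3, -0.2]
opening: 0.75
grasp_force: 0.0
end ball [409.4448 180.6297] tip_reach 0.1734
t 5.97 tcp [0.5445 0.2091 0.4078] tip [0.56   0.0986 0.2752] d [ 0.0898 -0.6376 -0.7651] y [0.9911 0.1333 0.0052] F [-3.2186  2.1146  0.6396] open 0.747 q [ 0.3227  0.2876  1.5423 -0.6884  1.4878  0.3133]
via shift mm [ 284.8   59.  -169.8] rot [-0.006 -0.051 -0.014]
pre shift mm [ 323.4   58.7 -123.9] rot [-0.006 -0.051 -0.014]
```

```bash
python3 -m pendant '[[[0.75,32,7,-22,0,-0.01,0],[0.75,64,14,-44,0,-0.02,-0.01],[0.75,96,21,-60,0,-0.03,-0.01],[0.75,128,27,-78,0,-0.04,-0.01],[0.75,160,34,-95,0,-0.05,-0.01]]]'
python3 -m pendant '[[[0.75,32,6,-18,0,0,0],[0.75,64,12,-36,0,0,0],[0.75,96,18,-54,0,0,0],[0.75,124,25,-74,0,0,0],[0.75,124,25,-74,0,0,0]]]'
cat > g.py <<'E'
from h import *
state(); yaw=np.radians(8.5); bx=np.r_[np.cos(yaw),np.sin(yaw),0]; by=np.r_[-np.sin(yaw),np.cos(yaw),0]; a=np.radians(47)
M=Rt(-np.cos(a)*by-np.sin(a)*np.r_[0,0,1],bx); nose=np.r_[.587,.358,0]
tip=nose+by*.0085+np.r_[0,0,.105]
plan(tip-.06*M[:,2],M,.1694,name="pre");plan(tip,M,.1694,name="grasp")
E
python3 g.py
```

```text
time_s: 6.38
eef_pos: [0.5555, 0.3891, 0.3753]
eef_rot: [0.273, 0.612, 0.701, -0.243]
wrist_force: [1.3, -0.1, 0.8]
opening: 0.75
grasp_force: 0.0
time_s: 6.8
eef_pos: [0.5598, 0.5358, 0.3393]
eef_rot: [0.272, 0.61, 0.703, -0.244]
wrist_force: [-1.1, -0.2, -0.7]
opening: 0.755
grasp_force: 0.0
t 6.80 tcp [0.5598 0.5358 0.3393] tip [0.5747 0.4186 0.2123] d [ 0.0857 -0.6755 -0.7324] y [ 0.9904  0.1375 -0.011 ] F [-1.0776 -0.1506 -0.7025] open 0.755 q [ 0.7175  0.8568  0.8501 -0.6288  1.8511  0.5274]
pre shift mm [34.4  1.5 58.8] rot [-0.015 -0.002 -0.   ]
grasp shift mm [ 34.3   2.4 118.8] rot [-0.015 -0.002 -0.   ]
```

```bash
python3 -m pendant '[[[0.75,17,1,25,-0.01,0,0],[0.75,34,1.5,50,-0.015,0,0],[0.75,34,2,75,-0.015,0,0],[0.75,34,2,92,-0.015,0,0],[0.75,34,2,100,-0.015,0,0]]]'
python3 -m pendant '[[[0.75,0,0,0,0,0,0]]]'
python3 g.py
python3 - <<'E'
from h import *
a=cv2.resize(ctrl.camera("scene")[225:325,365:515],(600,400),interpolation=cv2.INTER_CUBIC)[:,:,::-1]
b=cv2.resize(ctrl.camera("top")[175:225,170:300],(600,231),interpolation=cv2.INTER_CUBIC)[:200,:,::-1]
cv2.imwrite("pics/gr.png",np.vstack([a,b]))
E
```

```text
time_s: 7.22
eef_pos: [0.5684, 0.4859, 0.2452]
eef_rot: [0.277, 0.61, 0.703, -0.24]
wrist_force: [0.4, -0.3, -0.7]
opening: 0.749
grasp_force: 0.0
time_s: 7.3
eef_pos: [0.5686, 0.4863, 0.2466]
eef_rot: [0.277, 0.61, 0.702, -0.24]
wrist_force: [0.7, -0.2, -0.0]
opening: 0.749
grasp_force: 0.0
t 7.30 tcp [0.5686 0.4863 0.2466] tip [0.5854 0.3692 0.1197] d [ 0.0967 -0.6749 -0.7315] y [0.9901 0.1403 0.0014] F [ 0.6898 -0.2451 -0.0127] open 0.749 q [ 0.6649  0.8713  1.0184 -0.6353  1.6647  0.6001]
pre shift mm [  8.   -1.  -43.3] rot [-0.004 -0.    -0.007]
grasp shift mm [ 8.  -0.8 16.7] rot [-0.004 -0.    -0.007]
```

View pics/gr.png

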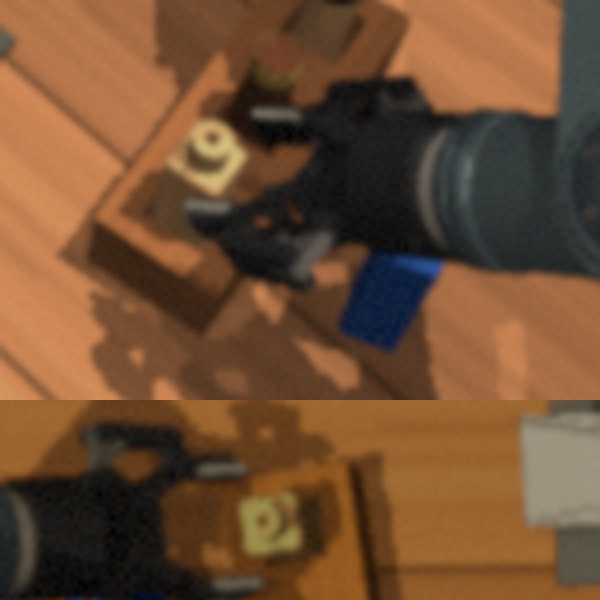

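Both pads stand evenly to either side of the blank (mid-row 526 against 525 in the lower crop) and the blue look-alike is clear underneath. I finish the approach and close.

```bash
python3 -m pendant '[[[0.75,3,-0.5,5,-0.004,0,-0.007],[0.75,6,-0.5,10,-0.004,0,-0.007],[0.75,8,-0.5,14,-0.004,0,-0.007],[0.75,8,-0.5,16.5,-0.004,0,-0.007],[0.75,8,-0.5,16.5,-0.004,0,-0.007]]]'
python3 g.py
python3 -m pendant '[[[0.55,0,0,0,0,0,0],[0.48,0,0,0,0,0,0],[0.44,0,0,0,0,0,0],[0.42,0,0,0,0,0,0],[0.4,0,0,0,0,0,0]]]'
```

```text
time_s: 7.82
eef_pos: [0.5679, 0.4825, 0.2298]
eef_rot: [0.278, 0.607, 0.706, -0.239]
wrist_force: [0.1, -0.6, 0.1]
opening: 0.747
grasp_force: 0.0
t 7.82 tcp [0.5679 0.4825 0.2298] tip [0.5857 0.3657 0.1029] d [ 0.1024 -0.6737 -0.7319] y [0.9887 0.1498 0.0004] F [ 0.0691 -0.5775  0.0502] open 0.747 q [ 0.6622  0.8823  1.0357 -0.6378  1.6354  0.6069]
pre shift mm [ -0.7   0.6 -58. ] rot [ 0.002 -0.001  0.001]
grasp shift mm [-0.8  0.5  2. ] rot [ 0.002 -0.001  0.001]
time_s: 8.23
eef_pos: [0.5683, 0.483, 0.2314]
eef_rot: [0.278, 0.607, 0.705, -0.238]
wrist_force: [0.4, 1.4, 0.5]
opening: 0.414
grasp_force: 44.0
```

```bash
python3 - <<'E'
from h import *
o,M=state(); n=np.r_[.587,.358,.150]; v=M.T@(n-o["eef_pos"]); print("nose in tool",v); v[1]=0
Bz=M.T@[0,0,1]; Bz[1]=0; Bz/=np.linalg.norm(Bz); np.savez("grip.npz",nose=v,z=Bz); print(Bz)
E
python3 -m pendant '[[[0,-7,0,-7,0,0,0],[0,-17,0,-18,0,0,0],[0,-31,0,-33,0,0,0],[0,-48,0,-51,0,0,0],[0,-65,0,-70,0,0,0]]]'
python3 -m pendant '[[[0,-22,0,-25,0,0,0],[0,-45,0,-50,0,0,0],[0,-75,0,-80,0,0,0]]]'
cat > p.py <<'E'
from h import *
import sys
state(); g=np.load("grip.npz")
def place(ny,nz,name,nx=0):   # nose at chute (nx,ny,nz) mm, blank's z along chute -y
    Bt=np.c_[np.cross(g["z"],[0,1,0])*-1,[0,1,0],g["z"]]   # blank axes in tool (cols: a, closing, z)
    ax=np.c_[np.cross([0,-1,0],[1,0,0])*-1,[1,0,0],[0,-1,0]]
    M1=RC@ax@Bt.T; t=ch(np.r_[nx,ny,nz]/1e3)-M1@g["nose"]
    plan(t,M1,0,name=name); return t,M1
for a in sys.argv[1:]:
    ny,nz=map(float,a.split(",")); t,M1=place(ny,nz,a); 
print("target tcp",t,"d",M1[:,2],"y",M1[:,1])
E
python3 p.py 205,100 205,4
```

```text
t 8.23 tcp [0.5683 0.483  0.2314] tip [0.5863 0.3663 0.1043] d [ 0.1038 -0.6727 -0.7326] y [0.9887 0.1499 0.0025] F [0.4178 1.4124 0.5131] open 0.414 q [ 0.6624  0.8811  1.0343 -0.638   1.6357  0.6069]
nose in tool [-0.0372 -0.0004  0.1456]
[-0.6807  0.     -0.7326]
time_s: 8.65
eef_pos: [0.568, 0.4827, 0.3292]
eef_rot: [0.278, 0.607, 0.705, -0.238]
wrist_force: [0.1, 0.9, -1.1]
opening: 0.408
grasp_force: 59.8
time_s: 8.9
eef_pos: [0.5672, 0.4822, 0.4375]
eef_rot: [0.277, 0.607, 0.706, -0.238]
wrist_force: [0.9, 0.6, -1.7]
opening: 0.406
grasp_force: 59.8
t 8.90 tcp [0.5672 0.4822 0.4375] tip [0.585  0.3655 0.3105] d [ 0.1024 -0.673  -0.7325] y [0.9887 0.1499 0.0005] F [ 0.867   0.5713 -1.6648] open 0.406 q [ 0.6624  0.6976  0.9116 -0.673   1.8806  0.4161]
205,100 shift mm [-330.1  -22.8  440.4] rot [-0.02   1.831  0.123]
205,4 shift mm [-248.8  -20.1  491.5] rot [-0.02   1.831  0.123]
target tcp [ 0.6249 -0.0318  0.2469] d [-0.0378  0.883  -0.4679] y [0.9991 0.0428 0.    ]
```

```bash
python3 -m pendant '[[[0,-22,-4,20,0,0.12,0.01],[0,-45,-8,42,0,0.24,0.02],[0,-70,-12,66,0,0.36,0.02],[0,-95,-16,90,0,0.48,0.03],[0,-120,-20,114,0,0.6,0.04]]]'
python3 p.py 205,100
```

```text
time_s: 9.32
eef_pos: [0.5722, 0.3144, 0.4367]
eef_rot: [0.061, 0.664, 0.744, -0.039]
wrist_force: [0.4, 0.1, -1.9]
opening: 0.408
grasp_force: 59.9
t 9.32 tcp [0.5722 0.3144 0.4367] tip [0.5791 0.2904 0.2651] d [ 0.0397 -0.1386 -0.9895] y [0.9931 0.115  0.0238] F [ 0.4122  0.1125 -1.914 ] open 0.408 q [ 0.3535  0.3407  1.3485 -0.1452  1.4643  0.2563]
205,100 shift mm [-357.1    8.4  149.7] rot [-0.012  1.225  0.08 ]
target tcp [ 0.6259 -0.0566  0.3396] d [-0.0378  0.883  -0.4679] y [0.9991 0.0428 0.    ]
```

```bash
python3 -m pendant '[[[0,-34,1,0,0,0.12,0.01],[0,-68,2,0,0,0.24,0.02],[0,-102,3,0,0,0.36,0.02],[0,-136,4,5,0,0.48,0.03],[0,-170,4,15,0,0.6,0.04]]]'
python3 p.py 205,100
```

```text
time_s: 9.73
eef_pos: [0.596, 0.1454, 0.4489]
eef_rot: [-0.159, 0.66, 0.716, 0.161]
wrist_force: [-0.0, 0.1, -1.9]
opening: 0.403
grasp_force: 60.1
t 9.73 tcp [0.596  0.1454 0.4489] tip [0.5936 0.2218 0.2933] d [-0.0142  0.4408 -0.8975] y [0.9968 0.0771 0.022 ] F [-0.0435  0.0922 -1.8721] open 0.403 q [-0.0614  0.221   1.4998  0.4567  1.4773 -0.2002]
205,100 shift mm [-231.1   11.8    8.6] rot [-0.008  0.627  0.041]
target tcp [ 0.6259 -0.0566  0.3396] d [-0.0378  0.883  -0.4679] y [0.9991 0.0428 0.    ]
```

```bash
python3 -m pendant '[[[0,-36,2,-5,0,0.12,0.01],[0,-72,4,-8,0,0.24,0.02],[0,-108,6,-8,0,0.36,0.02],[0,-146,8,-5,0,0.48,0.03],[0,-185,9,0,-0.008,0.6,0.04]]]'
python3 p.py 205,100 205,30
```

```text
time_s: 10.15
eef_pos: [0.6191, -0.0204, 0.3663]
eef_rot: [-0.363, 0.598, 0.624, 0.348]
wrist_force: [0.8, 1.1, -2.1]
opening: 0.401
grasp_force: 60.2
t 10.15 tcp [ 0.6191 -0.0204  0.3663] tip [0.6126 0.1302 0.2807] d [-0.0371  0.8689 -0.4937] y [ 0.9991  0.0423 -0.0007] F [ 0.7798  1.0608 -2.0951] open 0.401 q [-0.4157  0.4376  1.5176  0.9135  1.7432 -0.5656]
205,100 shift mm [-41.2   5.4 -18.5] rot [ 0.     0.029 -0.001]
205,30 shift mm [-91.    5.4  30.6] rot [ 0.     0.029 -0.001]
target tcp [ 0.6252 -0.0385  0.272 ] d [-0.0378  0.883  -0.4679] y [0.9991 0.0428 0.    ]
```

```bash
python3 -m pendant '[[[0,-20,2,0,0,0.02,0],[0,-45,4,0,0,0.029,0],[0,-65,5.4,12,0,0.029,0],[0,-82,5.4,25,0,0.029,0],[0,-91,5.4,30.6,0,0.029,0]]]'
python3 -m pendant '[[[0,0,0,0,0,0,0],[0,0,0,0,0,0,0]]]'
python3 p.py 205,30 205,0
cat > ov.py <<'E'
from h import *
import sys
ny,nz,fn=float(sys.argv[1])/1e3,float(sys.argv[2])/1e3,sys.argv[3]
off={"scene":np.r_[-.75,-.05],"top":np.r_[-.7,.6]}; out=[]
for n,o,(w,h),F in(("scene",(290,130),(110,80),5),("top",(255,165),(110,40),5)):
    im=cv2.resize(ctrl.camera(n)[o[1]:o[1]+h,o[0]:o[0]+w,::-1],None,fx=F,fy=F,interpolation=cv2.INTER_CUBIC)
    q=lambda c:tuple(int(v) for v in (proj(n,ch(c))-off[n]-o)*F)
    for s in(-1,1):
        for z in(-.018,.018): cv2.line(im,q([s*.018,ny+.022,nz+z]),q([s*.018,ny+.140,nz+z]),(0,255,0),1)
        for y in(.022,.14): cv2.line(im,q([-.018,ny+y,nz+s*.018]),q([.018,ny+y,nz+s*.018]),(0,255,0),1)
        cv2.line(im,q([s*.021,0,-.018]),q([s*.021,.27,-.018]),(0,0,255),1)
    cv2.circle(im,q([0,ny,nz]),3,(255,0,255),-1); out.append(im)
cv2.imwrite(fn,np.vstack(out))
E
python3 ov.py 205 30 pics/hold.png
```

```text
time_s: 10.57
eef_pos: [0.6238, -0.037, 0.2681]
eef_rot: [-0.374, 0.595, 0.618, 0.353]
wrist_force: [-0.8, 0.1, -1.5]
opening: 0.407
grasp_force: 60.2
time_s: 10.73
eef_pos: [0.6245, -0.0365, 0.2703]
eef_rot: [-0.374, 0.594, 0.618, 0.354]
wrist_force: [0.2, 0.3, -0.7]
opening: 0.407
grasp_force: 60.2
t 10.73 tcp [ 0.6245 -0.0365  0.2703] tip [0.6174 0.1163 0.1887] d [-0.041   0.8814 -0.4706] y [ 0.9991  0.0428 -0.0068] F [ 0.2373  0.3023 -0.6991] open 0.407 q [-0.4374  0.5908  1.5217  0.9039  1.68   -0.6951]
205,30 shift mm [ 0.6  0.6 -2.6] rot [-0.003  0.003 -0.006]
205,0 shift mm [-21.3   0.8  17.9] rot [-0.003  0.003 -0.006]
target tcp [ 0.6248 -0.0307  0.243 ] d [-0.0378  0.883  -0.4679] y [0.9991 0.0428 0.    ]
```

View pics/hold.png

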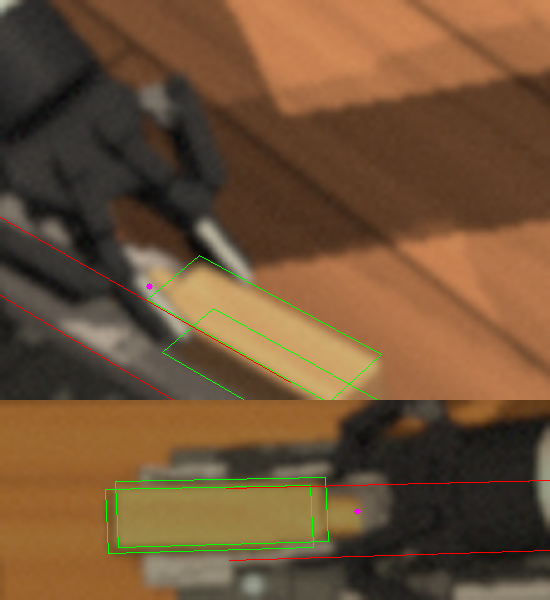

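```bash
python3 -m pendant '[[[0,-5,0.2,4,-0.001,0.001,-0.002],[0,-10,0.5,8,-0.003,0.003,-0.004],[0,-14,0.8,12,-0.003,0.003,-0.006],[0,-17,0.8,14.5,-0.003,0.003,-0.006],[0,-17,0.8,14.5,-0.003,0.003,-0.006]]]'
python3 p.py 205,0
python3 -m pendant '[[[0,-0.7,0,0.7,0,0,0],[0,-1.5,0,1.4,0,0,0],[0,-1.5,0,1.4,0,0,0]]]'
python3 p.py 205,0
```

```text
time_s: 11.25
eef_pos: [0.6241, -0.0313, 0.2457]
eef_rot: [-0.374, 0.593, 0.618, 0.356]
wrist_force: [-0.4, -0.4, -1.8]
opening: 0.408
grasp_force: 60.2
t 11.25 tcp [ 0.6241 -0.0313  0.2457] tip [0.6174 0.1219 0.1648] d [-0.039   0.8834 -0.4669] y [ 0.9991  0.0422 -0.0037] F [-0.3653 -0.4196 -1.7824] open 0.408 q [-0.4308  0.626   1.5283  0.9091  1.6511 -0.7268]
205,0 shift mm [-2.2  0.7  1.7] rot [-0.001 -0.001 -0.004]
target tcp [ 0.6248 -0.0307  0.243 ] d [-0.0378  0.883  -0.4679] y [0.9991 0.0428 0.    ]
time_s: 11.5
eef_pos: [0.6246, -0.0312, 0.245]
eef_rot: [-0.373, 0.593, 0.618, 0.357]
wrist_force: [-0.1, -0.1, -0.4]
opening: 0.409
grasp_force: 60.2
t 11.50 tcp [ 0.6246 -0.0312  0.245 ] tip [0.6181 0.1219 0.164 ] d [-0.0377  0.8832 -0.4676] y [ 0.9991  0.0418 -0.0016] F [-0.1118 -0.1324 -0.3899] open 0.409 q [-0.4305  0.6273  1.5277  0.9096  1.649  -0.7287]
205,0 shift mm [-1.6  0.3  1.4] rot [ 0.    -0.    -0.002]
target tcp [ 0.6248 -0.0307  0.243 ] d [-0.0378  0.883  -0.4679] y [0.9991 0.0428 0.    ]
```

```bash
python3 -m pendant '[[[0,-0.7,0,0.6,0,0,0],[0,-0.7,0,0.6,0,0,0],[0,-0.7,0,0.6,0,0,0]]]'
python3 -m pendant '[[[0,-0.7,0,0.6,0,0,0],[0,-0.7,0,0.6,0,0,0],[0,-0.7,0,0.6,0,0,0]]]'
```

```text
time_s: 11.75
eef_pos: [0.6246, -0.031, 0.2443]
eef_rot: [-0.373, 0.593, 0.618, 0.357]
wrist_force: [0.0, -0.1, -0.7]
opening: 0.407
grasp_force: 60.2
time_s: 12.0
eef_pos: [0.6246, -0.031, 0.244]
eef_rot: [-0.373, 0.593, 0.618, 0.357]
wrist_force: [-2.6, -3.0, 4.2]
opening: 0.407
grasp_force: 60.6
```

```bash
python3 -m pendant '[[[0.42,0.3,0,-0.3,0,0,0],[0.44,0.3,0,-0.3,0,0,0],[0.46,0.3,0,-0.3,0,0,0],[0.48,0.3,0,-0.3,0,0,0]]]'
python3 -m pendant '[[[0.52,0,0,0,0,0,0],[0.56,0,0,0,0,0,0],[0.6,0,0,0,0,0,0]]]'
```

```text
time_s: 12.33
eef_pos: [0.6245, -0.0308, 0.2435]
eef_rot: [-0.373, 0.593, 0.618, 0.357]
wrist_force: [0.4, -0.1, -0.8]
opening: 0.483
grasp_force: 0.0
time_s: 12.58
eef_pos: [0.6245, -0.0309, 0.2436]
eef_rot: [-0.373, 0.593, 0.618, 0.357]
wrist_force: [1.1, 0.9, -0.1]
opening: 0.597
grasp_force: 0.0
```

```bash
python3 -m pendant '[[[0.6,7,0,-7,0,0,0],[0.6,22,0,-21,0,0,0],[0.6,44,0,-41,0,0,0],[0.6,70,0,-65,0,0,0],[0.6,95,0,-88,0,0,0]]]'
cat > pu.py <<'E'
from h import *
import sys
state(); M1=Rt([0,0,-1],RC[:,0])
o=ctrl.get_obs(); w,x,y,z=o["eef_rot"]; M=R.from_quat([x,y,z,w]).as_matrix()
print("tip chute mm",(RC.T@(o["eef_pos"]+.1734*M[:,2]-C[:3])*1e3).round(1))
for a in sys.argv[1:]: plan(ch(np.array([float(v) for v in a.split(",")])/1e3),M1,name=a)
E
python3 pu.py 0,376,60 0,376,1
```

```text
time_s: 13.0
eef_pos: [0.6259, -0.0646, 0.3707]
eef_rot: [-0.373, 0.593, 0.618, 0.356]
wrist_force: [0.7, -0.7, -0.2]
opening: 0.601
grasp_force: 0.0
t 13.00 tcp [ 0.6259 -0.0646  0.3707] tip [0.6193 0.0886 0.2896] d [-0.0383  0.8833 -0.4673] y [ 0.9991  0.0421 -0.0023] F [ 0.7393 -0.7382 -0.2048] open 0.601 q [-0.4762  0.4746  1.4635  0.9124  1.815  -0.5801]
tip chute mm [ -0.5 251.  140.5]
0,376,60 shift mm [179.3   0.1 238.7] rot [-0.002 -1.085 -0.002]
0,376,1 shift mm [136.1   0.2 278.8] rot [-0.002 -1.085 -0.002]
```

```bash
python3 -m pendant '[[[0,18,0,24,0,-0.11,0],[0,36,0,48,0,-0.22,0],[0,54,0,72,0,-0.33,0],[0,72,0,96,0,-0.44,0],[0,90,0,120,0,-0.55,0]]]'
python3 pu.py 0,376,60
python3 - <<'E'
from h import *
for n in("top","scene"):
    ctrl.camera(n)
    for t in("blank_center","blank_nose"): print(n,t,[((np.array(d["point"])*[640,400]).round(1),round(d["confidence"],2)) for d in ctrl.boxes_of(n,t)], "pred",proj(n,ch([0,.275 if t=="blank_center" else .205,0])))
E
```

```text
time_s: 13.42
eef_pos: [0.6198, 0.0845, 0.3939]
eef_rot: [-0.188, 0.668, 0.696, 0.181]
wrist_force: [-0.3, 0.3, -0.5]
opening: -0.001
grasp_force: 0.0
t 13.42 tcp [0.6198 0.0845 0.3939] tip [0.6163 0.172  0.2442] d [-0.0197  0.5045 -0.8632] y [0.9992 0.0404 0.0008] F [-0.2998  0.2557 -0.5225] open -0.001 q [-0.1725  0.3119  1.5106  0.5199  1.4582 -0.3096]
tip chute mm [  0.2 319.9  75. ]
0,376,60 shift mm [137.7  -0.2  53. ] rot [ 0.001 -0.529 -0.002]
top blank_center [(array([282.9, 191.3]), 0.69), (array([193.9, 221.1]), 0.65)] pred [299.4241 189.7743]
top blank_nose [(array([193.7, 220. ]), 0.82), (array([283.5, 187.5]), 0.62)] pred [323.1842 189.1691]
scene blank_center [(array([274.9, 161.5]), 0.74), (array([468. , 296.4]), 0.65), (array([348.4, 207.5]), 0.58)] pred [341.7371 207.4597]
scene blank_nose [(array([463.5, 295.4]), 0.89)] pred [321.6418 195.8798]
```

```bash
python3 -m pendant '[[[0,28,0,10,0,-0.11,0],[0,56,0,21,0,-0.22,0],[0,83,0,32,0,-0.33,0],[0,110,0,43,0,-0.44,0],[0,137,0,53,0,-0.529,0]]]'
python3 -m pendant '[[[0,0,0,0,0,0,0],[0,0,0,0,0,0,0]]]'
python3 pu.py 0,374,1
python3 ov.py 205 0 pics/laid.png
```

```text
time_s: 14.13
eef_pos: [0.6145, 0.2277, 0.4161]
eef_rot: [-0.001, 0.694, 0.72, -0.001]
wrist_force: [0.1, 0.5, 0.1]
opening: -0.002
grasp_force: 0.0
time_s: 14.3
eef_pos: [0.6141, 0.2289, 0.4158]
eef_rot: [-0.003, 0.692, 0.722, 0.001]
wrist_force: [0.6, 0.4, -0.9]
opening: -0.002
grasp_force: 0.0
t 14.30 tcp [0.6141 0.2289 0.4158] tip [0.6136 0.23   0.2424] d [-0.0034  0.0061 -1.    ] y [ 0.9991  0.043  -0.0031] F [ 0.6039  0.3633 -0.9474] open -0.002 q [0.1746 0.3488 1.377  0.0067 1.418  0.1306]
tip chute mm [ -0.1 375.6  58.2]
0,374,1 shift mm [14.  -0.3 55.7] rot [-0.003 -0.006  0.   ]
```

View pics/laid.png

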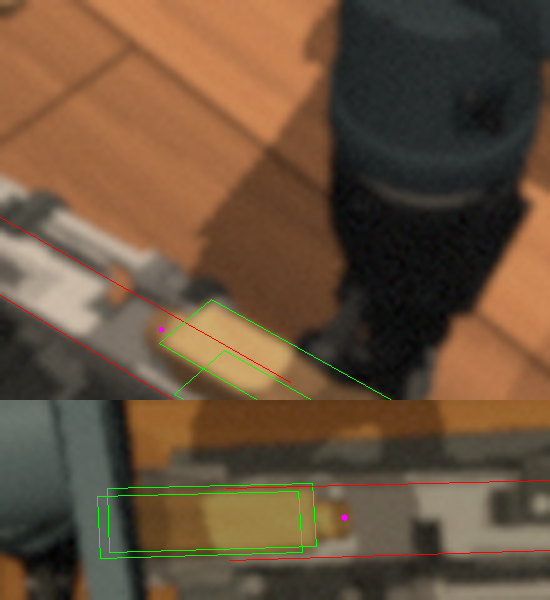

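```bash
python3 -m pendant '[[[0,14,0,12,0,-0.006,0],[0,14,0,25,0,-0.006,0],[0,14,0,38,0,-0.006,0],[0,14,0,49,0,-0.006,0],[0,14,0,55.7,0,-0.006,0]]]'
python3 -m pendant '[[[0,0,0,0,0,0,0]]]'
python3 pu.py 0,360,1
```

```text
time_s: 14.82
eef_pos: [0.6128, 0.242, 0.3574]
eef_rot: [-0.002, 0.692, 0.721, -0.003]
wrist_force: [0.5, 0.5, -0.7]
opening: -0.002
grasp_force: 0.0
time_s: 14.9
eef_pos: [0.6127, 0.2422, 0.3575]
eef_rot: [-0.002, 0.692, 0.721, -0.003]
wrist_force: [-0.0, 0.2, -0.1]
opening: 0.003
grasp_force: 0.0
t 14.90 tcp [0.6127 0.2422 0.3575] tip [0.6115 0.2419 0.1841] d [-0.0065 -0.0017 -1.    ] y [ 0.9991  0.0411 -0.0066] F [-0.0345  0.2345 -0.1419] open 0.003 q [ 0.1967  0.406   1.4207 -0.0004  1.3216  0.1557]
tip chute mm [ -1.6 372.   -1.2]
0,360,1 shift mm [-12.4   0.5   1. ] rot [-0.007  0.001 -0.002]
```

```bash
python3 -m pendant '[[[0,-6,1,-1,-0.007,0,0],[0,-12,1.5,1,-0.007,0,0],[0,-17,1.5,2.5,-0.007,0,0],[0,-22,1.5,4,-0.007,0,0],[0,-27,1.5,5.2,-0.007,0,0]]]'
python3 -m pendant '[[[0,-5,0,1.3,0,0,0],[0,-10,0,2.6,0,0,0],[0,-15,0,3.9,0,0,0],[0,-20,0,5.2,0,0,0],[0,-25,0,6.5,0,0,0]]]'
python3 pu.py 0,300,1 0,155,1
```

```text
time_s: 15.32
eef_pos: [0.6161, 0.2153, 0.3562]
eef_rot: [0.002, 0.692, 0.722, 0.002]
wrist_force: [0.7, 0.4, 1.2]
opening: -0.004
grasp_force: 0.5
time_s: 15.73
eef_pos: [0.617, 0.1905, 0.349]
eef_rot: [0.002, 0.692, 0.722, 0.002]
wrist_force: [0.2, 0.7, 1.3]
opening: -0.001
grasp_force: 0.5
t 15.73 tcp [0.617  0.1905 0.349 ] tip [0.6179 0.1904 0.1756] d [ 0.0053 -0.0005 -1.    ] y [0.9991 0.0418 0.0053] F [0.2464 0.7096 1.308 ] open -0.001 q [ 0.1162  0.3831  1.4698 -0.0011  1.2835  0.0747]
tip chute mm [  2.6 319.8   4. ]
0,300,1 shift mm [-18.5  -1.7   8. ] rot [ 0.005  0.001 -0.001]
0,155,1 shift mm [-158.5   -1.7   45.7] rot [ 0.005  0.001 -0.001]
```

```bash
python3 -m pendant '[[[0,-5,-0.5,1.6,0.002,0,0],[0,-10,-1,3.2,0.004,0,0],[0,-15,-1.5,4.8,0.004,0,0],[0,-20,-1.5,6.4,0.004,0,0],[0,-25,-1.5,8,0.004,0,0]]]'
python3 -m pendant '[[[0,-5,0,1.3,0,0,0],[0,-10,0,2.6,0,0,0],[0,-15,0,3.9,0,0,0],[0,-20,0,5.2,0,0,0],[0,-25,0,6.5,0,0,0]]]'
python3 -m pendant '[[[0,-5,0,1.3,0,0,0],[0,-10,0,2.6,0,0,0],[0,-15,0,3.9,0,0,0],[0,-20,0,5.2,0,0,0],[0,-25,0,6.5,0,0,0]]]'
python3 pu.py 0,190,2 0,155,2
```

```text
time_s: 16.15
eef_pos: [0.6166, 0.1654, 0.341]
eef_rot: [0.001, 0.692, 0.722, 0.0]
wrist_force: [0.3, 0.8, 1.8]
opening: 0.002
grasp_force: 0.6
time_s: 16.57
eef_pos: [0.6176, 0.1403, 0.3344]
eef_rot: [0.001, 0.692, 0.722, 0.0]
wrist_force: [0.3, -0.1, -0.2]
opening: 0.001
grasp_force: 0.3
time_s: 16.98
eef_pos: [0.6186, 0.1154, 0.328]
eef_rot: [0.001, 0.692, 0.722, 0.0]
wrist_force: [0.2, 0.6, -0.0]
opening: -0.005
grasp_force: 0.2
t 16.98 tcp [0.6186 0.1154 0.328 ] tip [0.6188 0.1152 0.1546] d [ 0.0011 -0.0007 -1.    ] y [0.9991 0.0417 0.0011] F [ 0.2187  0.618  -0.0112] open -0.005 q [-0.0038  0.372   1.5299 -0.0008  1.2385 -0.0453]
tip chute mm [  0.3 241.9   3.1]
0,190,2 shift mm [-49.9  -0.   14.5] rot [ 0.001  0.001 -0.001]
0,155,2 shift mm [-83.7  -0.   23.6] rot [ 0.001  0.001 -0.001]
```

```bash
python3 -m pendant '[[[0,-5,0,1.4,0,0,0],[0,-10,0,2.8,0,0,0],[0,-15,0,4.2,0,0,0],[0,-20,0,5.6,0,0,0],[0,-25,0,7,0,0,0]]]'
python3 -m pendant '[[[0,-5,0,1.3,0,0,0],[0,-10,0,2.6,0,0,0],[0,-15,0,3.9,0,0,0],[0,-20,0,5.2,0,0,0],[0,-25,0,6.5,0,0,0]]]'
python3 -m pendant '[[[0,-4,0,1.1,0,0,0],[0,-8,0,2.1,0,0,0],[0,-12,0,3.1,0,0,0],[0,-15,0,3.9,0,0,0],[0,-17,0,4.4,0,0,0]]]'
python3 pu.py 0,151,2
```

```text
time_s: 17.4
eef_pos: [0.6198, 0.0905, 0.3212]
eef_rot: [0.001, 0.692, 0.722, 0.0]
wrist_force: [-0.9, 0.6, 1.2]
opening: 0.004
grasp_force: 0.5
time_s: 17.82
eef_pos: [0.6208, 0.0655, 0.3145]
eef_rot: [0.001, 0.692, 0.722, 0.0]
wrist_force: [-0.5, 0.8, 0.4]
opening: -0.001
grasp_force: 0.3
time_s: 18.23
eef_pos: [0.6215, 0.0485, 0.3102]
eef_rot: [0.001, 0.692, 0.722, 0.0]
wrist_force: [-0.5, 0.1, -0.0]
opening: 0.001
grasp_force: 0.2
t 18.23 tcp [0.6215 0.0485 0.3102] tip [0.6217 0.0484 0.1368] d [ 0.0012 -0.0007 -1.    ] y [0.9991 0.0415 0.0012] F [-0.4875  0.1109 -0.0493] open 0.001 q [-0.1121  0.3801  1.5582 -0.0006  1.202  -0.1534]
tip chute mm [  0.3 172.6   3.2]
0,151,2 shift mm [-20.7  -0.1   6.8] rot [ 0.001  0.001 -0.001]
```

```bash
python3 -m pendant '[[[0,-2,0,0.5,0,0,0],[0,-4,0,1.1,0,0,0],[0,-6,0,1.6,0,0,0],[0,-8,0,2.2,0,0,0],[0,-10,0,2.7,0,0,0]]]'
python3 -m pendant '[[[0,-1,0,0.3,0,0,0],[0,-2,0,0.5,0,0,0],[0,-3,0,0.8,0,0,0],[0,-4,0,1.1,0,0,0]]]'
python3 pu.py 0,151,2
```

```text
time_s: 18.65
eef_pos: [0.6219, 0.0389, 0.3076]
eef_rot: [0.001, 0.692, 0.722, 0.0]
wrist_force: [0.1, -0.1, 0.4]
opening: -0.004
grasp_force: 0.2
time_s: 18.98
eef_pos: [0.6221, 0.0349, 0.3065]
eef_rot: [0.001, 0.692, 0.722, 0.0]
wrist_force: [0.3, 1.1, -0.1]
opening: -0.001
grasp_force: 0.3
t 18.98 tcp [0.6221 0.0349 0.3065] tip [0.6223 0.0348 0.1331] d [ 0.0014 -0.0006 -1.    ] y [0.9991 0.0418 0.0014] F [ 0.3109  1.1134 -0.0584] open -0.001 q [-0.134   0.3837  1.5615 -0.0005  1.195  -0.1757]
tip chute mm [  0.3 158.5   3.2]
0,151,2 shift mm [-7.1 -0.1  3.2] rot [ 0.001  0.001 -0.001]
```

```bash
python3 -m pendant '[[[0,-0.7,0,0.2,0,0,0],[0,-1.4,0,0.4,0,0,0],[0,-2,0,0.6,0,0,0]]]'
```

```text
time_s: 19.23
eef_pos: [0.6222, 0.033, 0.306]
eef_rot: [0.001, 0.692, 0.722, 0.0]
wrist_force: [-0.4, 0.2, 0.5]
opening: -0.001
grasp_force: 0.3
```

```bash
python3 -m pendant '[[[0,-0.7,0,0.2,0,0,0],[0,-1.4,0,0.4,0,0,0],[0,-2,0,0.6,0,0,0]]]' | grep -E "pos|force"
python3 -m pendant '[[[0,-0.5,0,0.1,0,0,0],[0,-1,0,0.3,0,0,0]]]'| grep -E "pos|force"
python3 pu.py
```

```text
eef_pos: [0.6223, 0.031, 0.3054]
wrist_force: [-0.1, 0.4, 1.2]
grasp_force: 0.4
eef_pos: [0.6223, 0.0299, 0.3051]
wrist_force: [0.9, 1.4, 1.0]
grasp_force: 0.5
t 19.65 tcp [0.6223 0.0299 0.3051] tip [0.6226 0.0298 0.1317] d [ 0.0015 -0.0006 -1.    ] y [0.9991 0.0417 0.0015] F [0.9376 1.3591 0.9535] open -0.001 q [-0.142   0.3853  1.5624 -0.0004  1.1923 -0.1836]
tip chute mm [  0.4 153.4   3.2]
```

```bash
for i in 1 ; do python3 -m pendant '[[[0,-0.5,0,0.1,0,0,0],[0,-1,0,0.3,0,0,0]]]'| grep -E "pos|force"; done
python3 -m pendant '[[[0,-0.5,0,0.1,0,0,0],[0,-1,0,0.3,0,0,0]]]'| grep -E "pos|force"
python3 -m pendant '[[[0,0,0,0,0,0,0]]]'| grep -E "pos|force"
```

```text
eef_pos: [0.6224, 0.0289, 0.3048]
wrist_force: [-0.3, 1.0, 0.7]
grasp_force: 0.5
eef_pos: [0.6224, 0.0279, 0.3045]
wrist_force: [0.5, -0.1, 0.6]
grasp_force: 0.5
eef_pos: [0.6224, 0.0279, 0.3044]
wrist_force: [-0.2, 0.9, 0.6]
grasp_force: 0.3
```

```bash
python3 -m pendant '[[[0,-0.5,0,0.1,0,0,0],[0,-1,0,0.3,0,0,0]]]'| grep -E "pos|force"
python3 -m pendant '[[[0,-0.5,0,0.1,0,0,0],[0,-1,0,0.3,0,0,0]]]'| grep -E "pos|force"
python3 -m pendant '[[[0,0,0,0,0,0,0]]]'| grep -E "pos|force"
```

```text
eef_pos: [0.6224, 0.0273, 0.3043]
wrist_force: [0.1, 4.9, 2.5]
grasp_force: 2.4
eef_pos: [0.6225, 0.0269, 0.3042]
wrist_force: [-1.5, 7.9, 4.6]
grasp_force: 4.5
eef_pos: [0.6224, 0.027, 0.3043]
wrist_force: [-1.2, 6.7, 3.9]
grasp_force: 3.7
```

The push force rose to about 8 N at the expected home position, so the tenon is on the stop finger. I back off and check.

```bash
python3 -m pendant '[[[0,2,0,-0.5,0,0,0],[0,6,0,-1.6,0,0,0],[0,16,0,-6,0,0,0],[0,40,0,-30,0,0,0],[0,70,0,-65,0,0,0]]]' | grep -E "time|pos|force"
python3 -m pendant '[[[0,0,0,-40,0,0,0],[0,-10,-40,-75,0,0,0],[0,-10,-80,-90,0,0,0],[0,-10,-120,-90,0,0,0],[0,-10,-160,-90,0,0,0]]]' | grep -E "time|pos|force"
python3 - <<'E'
from h import *
state(); off={"scene":np.r_[-.75,-.05],"top":np.r_[-.7,.6]}
for n in("top","scene"):
    im=ctrl.camera(n); 
    for t,c in(("blank_center",[0,.07,0]),("blank_nose",[0,0,0]),("lever_ball",ball(np.pi/3))): print(n,t,[((np.array(d["point"])*[640,400]).round(1).tolist(),round(d["confidence"],2)) for d in ctrl.boxes_of(n,t)],"pred",proj(n,ch(c))-off[n])
    # pale-wood pixels along the blank's top face beside the bar, mapped to chute y
    hsv=cv2.cvtColor(im,cv2.COLOR_RGB2HSV); ys=np.arange(-.01,.18,.005)
    for x in(-.014,): print([(int(1000*y),*hsv[tuple((proj(n,ch([x,y,.018]))-off[n]).round().astype(int)[::-1])].tolist()) for y in ys])
E
```

```text
time_s: 20.9
eef_pos: [0.6185, 0.093, 0.3628]
wrist_force: [0.4, 0.1, 0.3]
grasp_force: 0.0
time_s: 21.32
eef_pos: [0.4671, 0.0771, 0.4571]
wrist_force: [-0.2, -0.1, 0.6]
grasp_force: 0.0
t 21.32 tcp [0.4671 0.0771 0.4571] tip [0.468  0.0768 0.2837] d [ 0.0051 -0.0015 -1.    ] y [0.9991 0.0419 0.0051] F [-0.2379 -0.1092  0.5988] open 0.000 q [-0.0877 -0.0974  1.7891 -0.001   1.4446 -0.1294]
top blank_center [([192.3, 220.4], 0.8), ([359.8, 190.4], 0.66)] pred [368.0881 187.443 ]
top blank_nose [([196.1, 218.5], 0.82), ([361.8, 187.2], 0.7), ([389.4, 197.8], 0.64)] pred [390.2085 186.8794]
top lever_ball [([391.0, 202.5], 0.84), ([356.6, 189.6], 0.17)] pred [410.1448 180.0297]
[(-10, 20, 51, 144), (-5, 22, 58, 84), (0, 17, 63, 65), (4, 19, 116, 75), (10, 18, 149, 91), (15, 16, 152, 94), (19, 17, 129, 103), (25, 20, 134, 112), (30, 21, 141, 143), (34, 21, 145, 142), (40, 20, 146, 143), (45, 21, 143, 146), (49, 21, 144, 147), (55, 21, 145, 146), (60, 21, 144, 145), (65, 21, 141, 146), (70, 21, 141, 147), (75, 21, 145, 141), (80, 21, 143, 141), (85, 22, 146, 141), (90, 22, 137, 143), (95
[... 649 characters left out ...]
, 124), (0, 17, 44, 161), (4, 16, 44, 172), (10, 16, 44, 150), (15, 16, 45, 125), (19, 18, 44, 98), (25, 21, 45, 90), (30, 17, 49, 109), (34, 19, 45, 97), (40, 21, 41, 87), (45, 16, 59, 103), (49, 17, 55, 97), (55, 19, 50, 87), (60, 21, 44, 92), (65, 17, 43, 113), (70, 16, 47, 175), (75, 16, 50, 157), (80, 18, 51, 109), (85, 19, 45, 80), (90, 21, 45, 79), (95, 17, 46, 78), (100, 22, 41, 69), (105, 17, 61, 83), (110, 17, 102, 130), (115, 18, 118, 175), (120, 19, 119, 189), (125, 19, 116, 178), (130, 17, 120, 157), (134, 16, 127, 147), (139, 15, 122, 121), (145, 15, 56, 110), (150, 14, 44, 109), (155, 17, 46, 105), (160, 18, 42, 104), (165, 15, 46, 111), (169, 14, 46, 106), (175, 14, 47, 115)]
```

Run:
```python
from h import *
im=ctrl.camera("top").astype(int); v=im[174:187,403:418].max(2); ys,xs=np.where(v<50); print("ball dark centroid",xs.mean()+403,ys.mean()+174,len(xs))
if len(xs)>30 and abs(xs.mean()+403-410)<3: print(ctrl.hand_in())
```

```text
ball dark centroid 410.6559139784946 177.95698924731184 93
the job is handed in; nothing more can be done
None
```

The lever is fully over to its load stop and the square blank lies in the chute with its tenon against the stop finger. I handed the job in at about 21 s; the handles, knife, jar and blue look-alike were not touched.

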